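# Fetch the line filter from behind its kit

## Task

The line filter lies at the back of the kitting tray, behind the power supply and the contactor. Stand the power supply and the contactor aside on the blue mat, lay the line filter squarely on the bare-metal patch of the white mounting plate (its length along the patch, centred), then stand the power supply and the contactor back in the tray, each where and as it stood before. Leave the pilot lamp, the screwdriver and the multimeter alone, and do not tip anything over.

Things in the scene. Friction and masses are not known exactly. Their poses are not given: they have to be found in the camera images.
- power_supply: DIN-rail power supply, an upright aluminium slab with vent slots and dark front: 40 (x) x 113 (y) x 125 high (z) mm, about 0.5 kg, flat sides. Loose; starts in the tray's front row, left or right. Origin: centre of its underside. Grasp across the 40 mm (x) near the top, above the parts around it.
- contactor: Dark grey contactor standing on its base, 120 mm high, about 0.4 kg. Base 45 (x) x 85 (y) mm, narrowing upwards in y only; from 84 mm up an auxiliary block 44 (x) x 46 (y) mm, to be grasped across x. Loose; starts in the tray's front row about 120 mm beside the power supply (20 mm clear between them). Origin: centre of its underside.
- line_filter: Mains line filter, low bright steel can, paper label on top, black terminals at its ends: can 50 (x) x 85 (y) x 45 high mm; end flanges 4 mm thick, 113 mm (y) overall; 0.45 kg. Loose; lies in the tray 5 to 10 mm behind the middle of the front row, so it can be grasped across x only when both are gone; 40 mm free behind it. Origin: centre of its underside.
- tray: Grey plastic kitting tray, fixed: 164 (x, front to back) x 276 (y) x 48 high mm, walls and floor 4 mm, 5 mm rim. Origin: centre of its underside, 4 mm below the inner floor. The front row stands 41 mm from its centre towards -x (the robot's side), 60 mm to either side in y; the parts' axes lie nearly along the tray's.
- mat: Blue bench mat, the side area, fixed: 260 (x) x 200 (y) mm, 3 mm thick. Origin: centre of its underside. Big enough for both parts, for example 60 mm to either side of its centre along x.
- panel: White steel mounting plate, flat and fixed, 212 (x) x 200 (y) x 4 mm. Origin: under the centre of its bare-metal patch, 62 (x) x 124 (y) mm, on which the filter goes lengthwise along y, its underside 4 mm above the origin. A wiring duct 27 mm wide, top 35 mm up, runs along y at x = 78 mm; a DIN rail along y at x = -85 mm has terminals 44 mm wide, top 47 mm up, at y = -86 to -39 mm.
- pilot_lamp: Bystander: panel pilot lamp, 30 mm square base, round steel bezel and white lens, 49 mm high, standing in the tray's back corner on the +y side (about 100 mm from the tray's middle). Origin: centre of its underside. Leave it.
- screwdriver: Bystander: screwdriver, 200 mm long, lying along its x axis on the table beyond the work. Origin: under its middle. Leave it.
- multimeter: Bystander: dark hand-held multimeter, 88 x 182 x 44 mm, lying on the table beyond the work. Origin: centre of its underside. Leave it.
Mind the look-alikes: they are no part of the job. Leave any green or orange look-alike of the contactor alone.

How it is judged:
By the outcome, as a careful person would: the job done as asked, in the order asked, and still so for the second after the job is handed in, with the robot touching nothing.
It also fails if it takes over 138 s, if anything falls off the work surface, if the arm or the gripper's body presses on something with over 40 N, if the wrist force passes 120 N, or if a joint passes its speed limit or range.

## Robot

A 6-joint arm with a two-finger parallel gripper is mounted at the origin on the work surface. World frame = base frame: x ahead of the robot, y to its left, z up, the work surface at z = 0. Lengths are in m, angles in rad, forces in N, time in s.
With the tool pointing down it reaches from about 0.375 to 0.9 m from the base axis. Payload 3.1 kg.
Tool frame: the origin (TCP) lies on the centre line of the jaws, within the pads' length; the fingertips stand 19 mm ahead of it and the grasp point (between the pads) is the TCP; z points along the fingers, y is the line along which they close (so a half turn about z gives the same grasp; the last joint's range is limited). The gripper opens to 85 mm and grips with 20 to 120 N. Pads are 22 mm wide; open, the fingers measure 114 mm over their backs; the gripper's body (76 mm by 85 mm) begins 54 mm behind the grasp point. The pads swing forward as they close: fully open they stand 13 mm farther back than shut.
Start: joints at [1.018, 0.527, 1.433, -0, 1.181, -0.178], TCP at [0.228, 0.582, 0.25] pointing down, gripper open.
Joint ranges: [-3.08, 3.08], [-0.75, 2.2], [0.22, 2.44], [-1.43, 4.57], [0, 2.65], [-2.85, 2.85]. Speed limits (rad/s): [2.79, 2.79, 3.14, 3.14, 3.14, 3.14].

## Interface

Orientations are given as a unit quaternion [x, y, z, w].
In Python, from station import manip gives the robot as it stands.
- The arm moves only by the tool servo_tool, never from a script. Its argument "rows" is a list that holds one entry, the list of rows, each a list of 7 numbers: the turn, a rotation vector about the tool's x, y, z in degrees, then the shift along the tool's x, y, z in m, then the gripper command: -1 is shut, 1 is fully open, values between are in proportion. In form: [[[wx, wy, wz, tx, ty, tz, jaw], ...]]. A call has 1 to 8 rows; each row shifts and turns the commanded pose from where the row before left it, along the tool's axes as they then stand; what a row does not reach is not made up. A row lasts 1/12 s, in which the tool goes at most 41.7 mm and 7.16 degrees, less where a joint would pass 70% of its speed; a pose out of reach is approached as far as the arm can. A call is refused whole if a number of a shift passes 0.0417 or a number of a turn 7.16, either way. A call with a gripper value outside its range is refused whole. The fingers move at their own pace and stop on an object; "squeeze" is the grip in N (left out, the last holds). Time passes only in rows, so rows that do not move let the fingers close. It gives the time, the measured TCP pose, the force, the opening and the grip force at its end, in the units of the state.
- manip.sense(): the state, without advancing time (a new reading comes with each control period).
- manip.snapshot(name): name is "side" or "top" or "wrist"; returns the picture (400x640x3 uint8, blue, green, red); there is no depth.
- manip.camera_info(name): a dict with "K" (3x3 intrinsics, pixels), "camera_from_world" (4x4, takes a point from world to camera coordinates). Camera axes: x right, y down, z forward; pixel columns grow to the right and rows downward; lengths in m; the calibration is good to about 2 mm. The wrist camera is an equidistant fisheye: a pixel r from the principal point sees the ray r / f radians off the axis. A picture is of the moment at which its call begins: read the wrist's pose just before it. camera_info takes no time and is no camera call; for the wrist camera it gives the pose at the moment of the call.
- manip.sign_off(): hands the job in; it is judged then, once.
The state is a dict: "t": time; "q": joint angles; "qd": joint speeds; "tau": joint torques, N m; "tcp_pos": TCP position; "tool_rot": TCP orientation; "force": force on the tool from outside, world axes, zero at the start; "ft_torque": the same for the moment, N m; "finger_gap": opening from 0.0 (shut) to 1.0 (fully open); "gripper_force": force on a finger pad.
Only numpy, scipy, OpenCV 4.12 (cv2) and the standard library are available. Lean on these libraries where they do the work, as an engineer would, in place of code of your own. Each camera call takes 0.05 s, during which the arm holds its last target. There are 200 camera calls.

## Working session

There is one attempt and no reset: what is moved stays moved. The work goes in short steps, Python scripts to look and compute and a tool call to move; the robot and the scene stay as the last step left them, time stands still between calls to the robot, and variables do not carry over. Pictures are saved under pics/ and viewed, at most 14 in all, crops included, and the job is handed in when it is done.

Besides the shell and the picture viewer there is one more tool, called after ">>>" in YAML: its name, and indented under it one key for each argument. servo_tool: Moves the arm, as the interface text tells. Its arguments: {"type":"object","properties":{"rows":{"type":"array","items":{"type":"array","items":{"type":"array","items":{"type":"number"}}}},"squeeze":{"type":"number"}},"required":["rows"]}

```bash
ls; mkdir -p pics; python3 - <<'E'
from station import manip
import cv2
s=manip.sense();print(s)
for n in("top","side"):
    im=manip.snapshot(n);cv2.imwrite(f"pics/{n}0.png",im);c=manip.camera_info(n);print(n,c["K"],c["camera_from_world"])
E
```

```text
pics
{'t': 0.0, 'q': array([ 1.01848765e+00,  5.28462504e-01,  1.43394501e+00,  1.50399865e-05,
        1.18136772e+00, -1.78493676e-01]), 'qd': array([-6.50536100e-04,  4.70478139e-04,  6.41011024e-04, -1.03775355e-04,
       -3.86853200e-04, -3.65167126e-05]), 'tau': array([-7.40688647e-04, -4.42363715e+01, -1.78021646e+01, -1.97374256e-04,
        8.63154331e-03, -1.12284607e-05]), 'tcp_pos': array([0.22782931, 0.58125635, 0.24932223]), 'tool_rot': array([ 1.85823851e-01,  9.82582467e-01, -1.01675933e-03, -3.96439063e-04]), 'force': array([ 0.1917944 ,  0.38196522, -1.27917489]), 'ft_torque': array([-0.00090239, -0.03478955,  0.01930375]), 'gripper_force': 0.0, 'finger_gap': 0.9985886068497997}
top [[377.49165074   0.         318.2810945 ]
 [  0.         377.49165074 200.87507193]
 [  0.           0.           1.        ]] [[-0.00348922 -0.9998154  -0.01889412  0.1016187 ]
 [-0.98894458  0.00625103 -0.14815377  0.54035955]
 [ 0.14824453  0.0181683  -0.98878384  1.07059519]
 [ 0.          0.          0.          1.        ]]
side [[369.64470596   0.         316.62671292]
 [  0.         369.64470596 197.97510118]
 [  0.           0.           1.        ]] [[ 0.74703023 -0.6647259   0.00923677 -0.35126019]
 [-0.40146987 -0.46216605 -0.79071138  0.27482385]
 [ 0.52987526  0.58697702 -0.61211943  0.81279311]
 [ 0.          0.          0.          1.        ]]
```

View pics/top0.png

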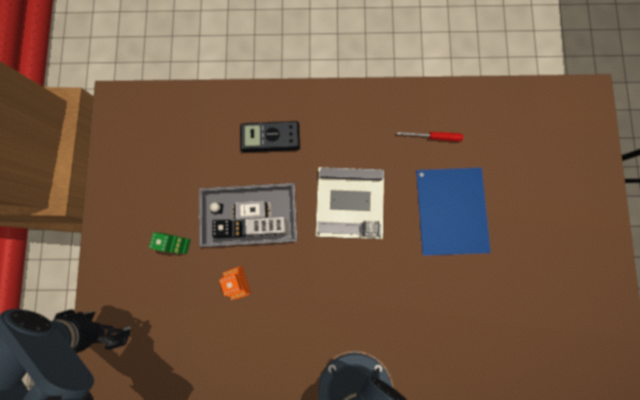

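View pics/side0.png

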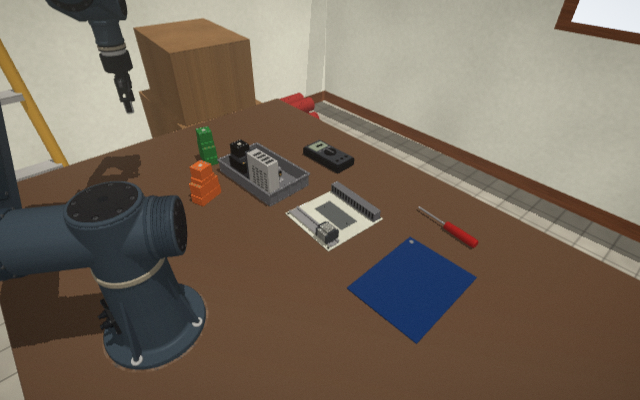

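The top view shows the tray at px (200–297, 184–247), with the contactor front-left (225,228), power supply front-right (265,227), filter behind them (252,209), lamp (215,207). The bare-metal patch is at (350,201) and the blue mat at (453,212). The side view agrees; the green and orange look-alikes stand outside the tray.

```bash
cat > h.py <<'E'
import numpy as np, cv2
from station import manip
def cast(name,uv,z,c=None):
    c=c or manip.camera_info(name); T=np.array(c["camera_from_world"]);K=np.array(c["K"])
    uv=np.atleast_2d(np.asarray(uv,float))
    d=np.c_[(uv[:,0]-K[0,2])/K[0,0],(uv[:,1]-K[1,2])/K[1,1],np.ones(len(uv))]
    if name=="wrist":
        r=np.hypot(d[:,0],d[:,1]);s=np.where(r>1e-9,np.sin(r)/np.maximum(r,1e-9),1)
        d=np.c_[d[:,0]*s,d[:,1]*s,np.cos(r)]
    R=T[:3,:3];o=-R.T@T[:3,3];w=d@R
    return o+w*((z-o[2])/w[:,2])[:,None]
def rect(name,mask,z,c=None):
    cs,_=cv2.findContours(mask.astype('uint8'),cv2.RETR_EXTERNAL,cv2.CHAIN_APPROX_NONE)
    k=max(cs,key=cv2.contourArea)[:,0]
    w=cast(name,k,z,c)[:,:2]
    return cv2.minAreaRect((w*1000).astype('float32'))
def pose():
    s=manip.sense();q=s['tool_rot'];from scipy.spatial.transform import Rotation as R
    y=R.from_quat(q).as_matrix()
    return s['tcp_pos'],np.degrees(np.arctan2(y[1,1],y[0,1])),y[:,2],s['t']
E
python3 - <<'E'
from h import *
im=cv2.imread('pics/top0.png').astype(int);b,g,r=im[...,0],im[...,1],im[...,2]
print('mat',rect('top',(b>90)&(r<60),.003))
sub=np.zeros(b.shape,bool);sub[160:245,310:390]=1
w=sub&(im.min(2)>150);print('white',rect('top',w,.004))
p=np.zeros(b.shape,bool);p[186:216,325:376]=1
print('patch',rect('top',p&(im.max(2)<150),.004))
print('tray rim', cast('top',[[200,187],[295,184],[297,242],[202,247]],.048).round(3))
print('contactor,ps top',cast('top',[[225,228]],.12).round(3),cast('top',[[265,227]],.125).round(3))
print('filter',cast('top',[[252,209]],.045).round(3))
c=cv2.resize(cv2.imread('pics/top0.png')[165:260,185:400],None,fx=3.7,fy=3.7,interpolation=cv2.INTER_CUBIC);cv2.imwrite('pics/crop.png',c)
E
```

```text
mat ((514.8258056640625, -304.1443176269531), (255.3245849609375, 196.16741943359375), 1.915558099746704)
white ((524.0813598632812, 3.5299911499023438), (200.2781524658203, 176.17166137695312), 88.64570617675781)
patch ((548.5853271484375, 3.0620269775390625), (115.72040557861328, 55.401458740234375), 89.5141372680664)
tray rim [[0.584 0.449 0.048]
 [0.591 0.167 0.048]
 [0.42  0.161 0.048]
 [0.407 0.436 0.048]]
contactor,ps top [[0.456 0.351 0.12 ]] [[0.458 0.242 0.125]]
filter [[0.517 0.294 0.045]]
```

View pics/crop.png

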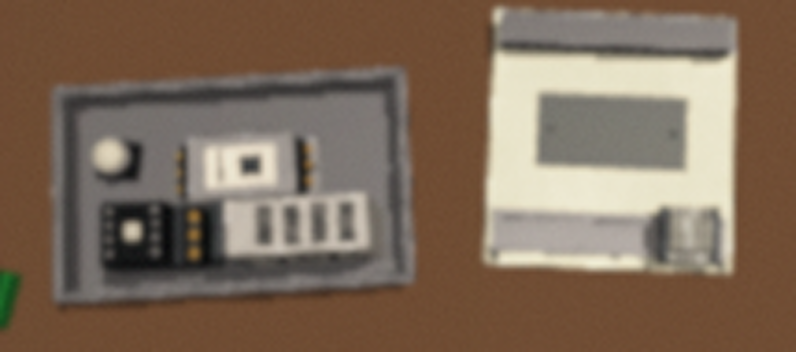

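The crop confirms the layout: the contactor top is at (135,232), with the aux block on its +y half, and the PS is at (300,225). The tray is yawed about +2°. I'll move above it with the jaws turned to close along x.

>>> servo_tool:
  rows:
    - [[0, 0, 7, 0, 0, -0.01, 1], [0, 0, 7, 0, 0, -0.01, 1], [0, 0, 7, 0, 0, -0.01, 1], [0, 0, 7, 0, 0, -0.01, 1], [0, 0, 7, 0, 0, -0.01, 1], [0, 0, 7, 0, 0, -0.01, 1], [0, 0, 7, 0, 0, -0.01, 1], [0, 0, 7, 0, 0, -0.01, 1]]

```text
t: 0.77
tcp_pos: [0.228, 0.5815, 0.3301]
tool_rot: [0.628, 0.778, -0.001, 0.0]
force: [-0.0, 0.7, 0.1]
finger_gap: 0.996
gripper_force: 0.0
```

>>> servo_tool:
  rows:
    - [[0, 0, 7, 0, 0, 0, 1], [0, 0, 3.6, 0, 0, 0, 1], [0, 0, 0, -0.03, 0.023, 0, 1], [0, 0, 0, -0.04, 0.031, 0, 1], [0, 0, 0, -0.04, 0.031, 0, 1], [0, 0, 0, -0.04, 0.031, 0, 1], [0, 0, 0, -0.04, 0.031, 0, 1], [0, 0, 0, -0.03, 0.023, 0, 1]]

```text
t: 1.43
tcp_pos: [0.3837, 0.3933, 0.3299]
tool_rot: [0.695, 0.719, -0.0, 0.0]
force: [1.3, 1.1, -0.1]
finger_gap: 1.001
gripper_force: 0.0
```

>>> servo_tool:
  rows:
    - [[0, 0, 0, -0.03, 0.02, 0, 1], [0, 0, 0, -0.02, 0.015, 0, 1], [0, 0, 0, -0.02, 0.015, 0, 1], [0, 0, 0, 0, 0, 0, 1], [0, 0, 0, 0, 0, 0, 1]]

```text
t: 1.85
tcp_pos: [0.4357, 0.3261, 0.3299]
tool_rot: [0.696, 0.718, -0.0, -0.0]
force: [0.6, 0.3, 0.8]
finger_gap: 0.997
gripper_force: 0.0
```

```bash
python3 - <<'E'
from h import *
print(pose())
c=manip.camera_info('wrist');im=manip.snapshot('wrist');cv2.imwrite('pics/w1.png',im)
np.save('w1.npy',dict(c),allow_pickle=True)
T=c['camera_from_world'];print(c['K'],-T[:3,:3].T@T[:3,3],T[:3,:3])
E
```

```text
(array([0.43572987, 0.32606519, 0.32987093]), np.float64(1.8135385360127245), array([-1.19824563e-03, -1.50045372e-04, -9.99999271e-01]), 1.85)
[[309.70691629   0.         318.83928979]
 [  0.         309.70691629 205.80429747]
 [  0.           0.           1.        ]] [0.43384551 0.39644005 0.45324274] [[ 9.99516883e-01  3.10650934e-02 -9.80442406e-04]
 [ 3.00652929e-02 -9.58388934e-01  2.83878017e-01]
 [ 7.87905199e-03 -2.83770348e-01 -9.58859901e-01]]
```

View pics/w1.png

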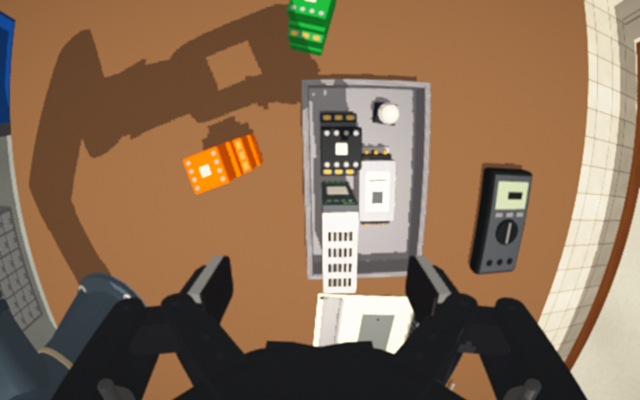

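The wrist view shows the contactor aux block with its white square at (341,149), the PS top at (340,250) with dark front at (340,193), the filter label at (377,188) and the tray rim at (303–430, 82–275). Next I'll measure the edges.

```bash
python3 - <<'E'
from h import *
c=np.load('w1.npy',allow_pickle=True).item()
im=cv2.imread('pics/w1.png');g=cv2.cvtColor(im,cv2.COLOR_BGR2GRAY).astype(int)
for v in (128,140,150,160,192,222,230,280): print(v,' '.join(map(str,g[v,312:372:1])))
m=(g>190);m[:205]=0;m[293:]=0;m[:,:318]=0;m[:,362:]=0
# ps top
print('ps',rect('wrist',cv2.morphologyEx(m.astype('uint8'),cv2.MORPH_CLOSE,np.ones((15,15))),.129,c))
m=(g>170);m[:153]=0;m[225:]=0;m[:,:364]=0;m[:,398:]=0
print('filter top',rect('wrist',cv2.morphologyEx(m.astype('uint8'),cv2.MORPH_CLOSE,np.ones((15,15))),.049,c))
m=(g>150);m[:142]=0;m[157:]=0;m[:,:334]=0;m[:,350:]=0
print('contactor sq',rect('wrist',m,.124,c))
print('rim corners',cast('wrist',[[303,82],[431,84],[424,275],[306,278]],.048,c).round(4))
E
python3 - <<'E'
import cv2
im=cv2.imread('pics/w1.png')[75:300,295:435]
cv2.imwrite('pics/w1c.png',cv2.resize(im,None,fx=2.6,fy=2.6,interpolation=cv2.INTER_CUBIC))
E
```

```text
128 187 156 122 111 110 112 110 97 70 39 24 24 23 25 24 25 24 24 27 37 41 40 34 28 27 27 24 22 22 25 25 23 23 22 24 22 21 23 23 25 24 31 38 37 33 31 38 48 70 126 177 196 195 194 193 194 193 193 193 193
140 197 190 163 126 109 110 108 96 73 52 57 62 61 62 61 61 61 61 60 61 60 60 60 59 58 59 59 59 54 48 46 46 45 46 46 49 56 60 61 61 62 61 62 61 60 61 62 61 66 106 165 194 198 197 196 196 196 196 195 196
150 198 198 193 171 130 110 108 104 81 58 58 63 63 63 63 63 64 64 63 63 62 62 90 186 250 254 253 252 252 252 252 252 253 254 253 205 108 65 62 63 63 64 65 64 64 65 63 63 67 85 113 134 141 150 156 155 148 143 131 103
160 189 156 118 109 107 109 110 103 84 58 58 63 63 64 69 68 67 64 64 65 65 64 64 66 69 74 69 66 65 66 65 66 72 79 80 74 68 65 64 66 65 66 74 78 74 69 65 62 68 88 112 129 139 145 149 152 151 148 148 149
192 175 152 118 105 106 105 108 107 105 90 63 48 48 59 96 147 183 194 193 193 194 193 194 194 194 194 194 193 194 196 196 196 195 197 192 167 119 68 48 53 72 93 105 108 108 110 139 196 235 240 240 240 243 249 253 254 254 254 255 249
222 167 184 161 123 105 105 106 105 102 123 2
[... 415 characters left out ...]
1 201 200 201 200
280 132 132 134 133 133 133 132 133 130 134 165 220 246 250 250 243 185 97 105 175 191 150 88 97 163 194 161 102 122 205 236 189 99 116 202 232 172 84 122 220 249 250 250 250 219 151 126 126 127 127 127 128 128 128 127 128 129 128 128 129
ps ((462.1431579589844, 246.44639587402344), (49.81672668457031, 111.52726745605469), 1.7189362049102783)
filter top ((521.1498413085938, 302.0511474609375), (47.65346908569336, 101.20228576660156), 4.334938049316406)
contactor sq ((458.15655517578125, 363.84210205078125), (12.854753494262695, 12.909697532653809), 2.280485153198242)
rim corners [[0.4117 0.4415 0.048 ]
 [0.5819 0.4511 0.048 ]
 [0.6039 0.1696 0.048 ]
 [0.4215 0.1633 0.048 ]]
```

View pics/w1c.png

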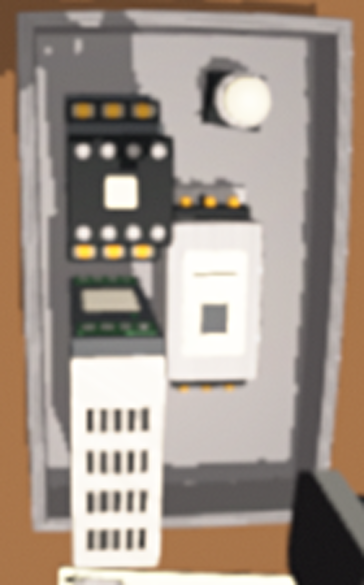

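```bash
python3 - <<'E'
from h import *
c=np.load('w1.npy',allow_pickle=True).item()
print('ps',cast('wrist',[[321.5,222],[358.5,222],[322,280],[357,280],[340,204],[340,211],[340,292.5]],.129,c).round(4)[:,:2])
print('con',cast('wrist',[[320.2,150],[361.0,150],[320.2,140],[361,140],[341,127],[341,173]],.124,c).round(4)[:,:2])
E
```

```text
ps [[0.44   0.2818]
 [0.4813 0.283 ]
 [0.4432 0.2078]
 [0.4854 0.2086]
 [0.4595 0.3033]
 [0.4599 0.2953]
 [0.4659 0.1903]]
con [[0.4361 0.3609]
 [0.4797 0.3626]
 [0.4357 0.3716]
 [0.4791 0.3734]
 [0.4572 0.3863]
 [0.4593 0.3367]]
```

PS centre is ≈ (0.462, 0.247), yaw 2.5°. Contactor is ≈ (0.458, 0.3625), yaw 2°. I'll go over the PS and descend.

>>> servo_tool:
  rows:
    - [[0, 0, -0.7, -0.02, 0.005, 0.01, 1], [0, 0, 0, -0.03, 0.01, 0.03, 1], [0, 0, 0, -0.02, 0.005, 0.035, 1], [0, 0, 0, -0.01, 0.003, 0.035, 1], [0, 0, 0, 0, 0, 0.03, 1], [0, 0, 0, 0, 0, 0.01, 1], [0, 0, 0, 0, 0, 0, 1], [0, 0, 0, 0, 0, 0, 1]]

```text
t: 2.57
tcp_pos: [0.4611, 0.2507, 0.182]
tool_rot: [0.69, 0.724, 0.0, -0.0]
force: [0.5, 0.7, -1.0]
finger_gap: 1.0
gripper_force: 0.0
```

```bash
cat >> h.py <<'E'
def delta(x,y,z,yaw):
    p,a,_,t=pose(); w=np.radians(a);d=np.array([x,y,z])-p
    print('t',t,'pos',p.round(4),'yaw',round(a,2),'| wz',round(a-yaw,2),'tx',round(-d[0]*np.sin(w)+d[1]*np.cos(w),4),'ty',round(d[0]*np.cos(w)+d[1]*np.sin(w),4),'tz',round(-d[2],4))
E
python3 - <<'E'
from h import *
delta(.462,.247,.108,2.5)
c=manip.camera_info('wrist');im=manip.snapshot('wrist');cv2.imwrite('pics/w2.png',im);np.save('w2.npy',dict(c),allow_pickle=True)
E
```

```text
t 2.5667 pos [0.4611 0.2507 0.182 ] yaw 2.78 | wz 0.28 tx -0.0037 ty 0.0007 tz 0.074
```

View pics/w2.png

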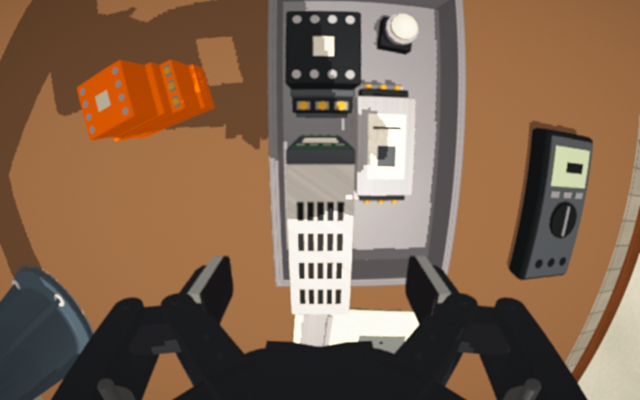

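The PS (288–355, 165–312) is centred between the fingers and aligned with them. I'll descend and grip.

>>> servo_tool:
  rows:
    - [[0, 0, 0, -0.0037, 0, 0.02, 1], [0, 0, 0, 0, 0, 0.025, 1], [0, 0, 0, 0, 0, 0.02, 1], [0, 0, 0, 0, 0, 0.009, 1], [0, 0, 0, 0, 0, 0, 1], [0, 0, 0, 0, 0, 0, 1], [0, 0, 0, 0, 0, 0, -1], [0, 0, 0, 0, 0, 0, -1]]
  squeeze: 60

```text
t: 3.28
tcp_pos: [0.4624, 0.2463, 0.1092]
tool_rot: [0.69, 0.724, 0.001, 0.001]
force: [0.6, 0.8, -0.5]
finger_gap: 0.749
gripper_force: 0.0
```

>>> servo_tool:
  rows:
    - [[0, 0, 0, 0, 0, 0, -1], [0, 0, 0, 0, 0, 0, -1], [0, 0, 0, 0, 0, 0, -1], [0, 0, 0, 0, 0, 0, -1], [0, 0, 0, 0, 0, 0, -1], [0, 0, 0, 0, 0, 0, -1], [0, 0, 0, 0, 0, 0, -1], [0, 0, 0, 0, 0, 0, -1]]

```text
t: 3.95
tcp_pos: [0.4622, 0.246, 0.1087]
tool_rot: [0.69, 0.723, 0.001, 0.001]
force: [0.0, -0.5, 7.1]
finger_gap: 0.463
gripper_force: 62.1
```

```bash
python3 - <<'E'
from h import *
delta(.575,-.304,.228,2)
E
```

```text
t 3.95 pos [0.4622 0.246  0.1087] yaw 2.68 | wz 0.68 tx -0.5547 ty 0.0869 tz -0.1193
```

>>> servo_tool:
  rows:
    - [[0, 0, 0, 0, 0, -0.006, -1], [0, 0, 0, 0, 0, -0.015, -1], [0, 0, 0, 0, 0, -0.025, -1], [0, 0, 0, 0, 0, -0.025, -1], [0, 0, 0, 0, 0, -0.025, -1], [0, 0, 0, 0, 0, -0.018, -1], [0, 0, 0, -0.01, 0.001, -0.006, -1], [0, 0, 0, -0.02, 0.003, 0, -1]]

```text
t: 4.62
tcp_pos: [0.4666, 0.2168, 0.2288]
tool_rot: [0.689, 0.724, 0.001, 0.0]
force: [0.4, -0.4, -4.2]
finger_gap: 0.462
gripper_force: 61.8
```

>>> servo_tool:
  rows:
    - [[0, 0, 0, -0.03, 0.005, 0, -1], [0, 0, 0, -0.035, 0.005, 0, -1], [0, 0, 0, -0.035, 0.005, 0, -1], [0, 0, 0, -0.035, 0.005, 0, -1], [0, 0, 0, -0.035, 0.006, 0, -1], [0, 0, 0, -0.035, 0.006, 0, -1], [0, 0, 0, -0.035, 0.006, 0, -1], [0, 0, 0, -0.035, 0.006, 0, -1]]

```text
t: 5.28
tcp_pos: [0.5219, -0.0587, 0.2261]
tool_rot: [0.691, 0.723, -0.001, -0.002]
force: [0.8, 0.8, -5.1]
finger_gap: 0.456
gripper_force: 61.8
```

>>> servo_tool:
  rows:
    - [[0, 0, 0, -0.035, 0.006, 0, -1], [0, 0, 0, -0.035, 0.006, 0, -1], [0, 0, 0, -0.035, 0.006, 0, -1], [0, 0, 0, -0.035, 0.006, 0, -1], [0, 0, 0, -0.035, 0.006, 0, -1], [0, 0, 0, -0.03, 0.006, 0, -1], [0, 0, 0, -0.02, 0.003, 0, -1], [0, 0, 0, -0.01, 0.001, 0, -1]]

```text
t: 5.95
tcp_pos: [0.5735, -0.2932, 0.2255]
tool_rot: [0.691, 0.722, -0.001, -0.001]
force: [0.9, 0.1, -5.1]
finger_gap: 0.463
gripper_force: 61.7
```

>>> servo_tool:
  rows:
    - [[0, 0, 0.7, 0, 0, 0, -1], [0, 0, 0, 0, 0, 0, -1], [0, 0, 0, 0, 0, 0, -1], [0, 0, 0, 0, 0, 0, -1]]

```text
t: 6.28
tcp_pos: [0.5739, -0.2874, 0.2273]
tool_rot: [0.694, 0.72, 0.0, -0.001]
force: [1.0, -0.2, -4.0]
finger_gap: 0.462
gripper_force: 61.7
```

```bash
python3 - <<'E'
from h import *
delta(.575,-.304,.1087,2)
im=manip.snapshot('side');cv2.imwrite('pics/s1.png',im);cv2.imwrite('pics/w3.png',manip.snapshot('wrist'))
E
```

```text
t 6.2833 pos [ 0.5739 -0.2874  0.2273] yaw 2.08 | wz 0.08 tx -0.0167 ty 0.0005 tz 0.1186
```

View pics/s1.png

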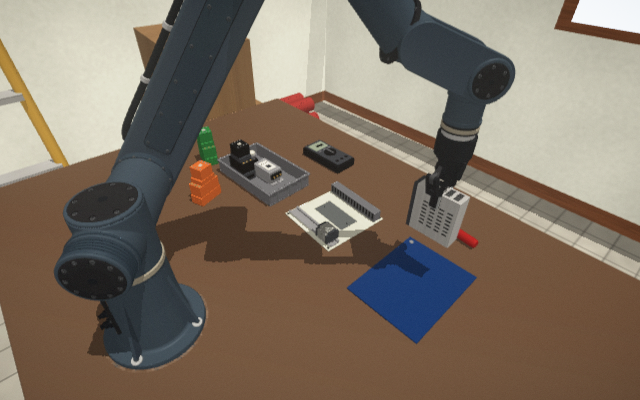

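The side view shows the PS held upright at (440,212), above the mat's far side. I'll lower it.

>>> servo_tool:
  rows:
    - [[0, 0, 0, -0.008, 0, 0.01, -1], [0, 0, 0, -0.009, 0, 0.025, -1], [0, 0, 0, 0, 0, 0.03, -1], [0, 0, 0, 0, 0, 0.025, -1], [0, 0, 0, 0, 0, 0.015, -1], [0, 0, 0, 0, 0, 0.006, -1], [0, 0, 0, 0, 0, 0.003, -1], [0, 0, 0, 0, 0, 0.002, -1]]

```text
t: 7.05
tcp_pos: [0.5757, -0.3069, 0.1117]
tool_rot: [0.695, 0.719, 0.0, 0.001]
force: [0.0, -0.3, -3.9]
finger_gap: 0.46
gripper_force: 61.5
```

>>> servo_tool:
  rows:
    - [[0, 0, 0, 0, 0, 0.001, -1], [0, 0, 0, 0, 0, 0.001, -1], [0, 0, 0, 0, 0, 0, -1], [0, 0, 0, 0, 0, 0, -1], [0, 0, 0, 0, 0, 0, -1]]

```text
t: 7.47
tcp_pos: [0.5754, -0.3067, 0.1104]
tool_rot: [0.695, 0.719, 0.0, 0.001]
force: [0.3, 1.0, -4.6]
finger_gap: 0.461
gripper_force: 61.5
```

>>> servo_tool:
  rows:
    - [[0, 0, 0, 0, 0, 0.001, -1], [0, 0, 0, 0, 0, 0.001, -1], [0, 0, 0, 0, 0, 0.0005, -1], [0, 0, 0, 0, 0, 0, -1], [0, 0, 0, 0, 0, 0, -1]]

```text
t: 7.88
tcp_pos: [0.5753, -0.3067, 0.1077]
tool_rot: [0.695, 0.719, -0.0, 0.0]
force: [-0.1, 0.4, 0.3]
finger_gap: 0.459
gripper_force: 62.2
```

>>> servo_tool:
  rows:
    - [[0, 0, 0, 0, 0, 0, 1], [0, 0, 0, 0, 0, 0, 1], [0, 0, 0, 0, 0, 0, 1], [0, 0, 0, 0, 0, 0, 1], [0, 0, 0, 0, 0, 0, 1], [0, 0, 0, 0, 0, -0.01, 1], [0, 0, 0, 0, 0, -0.025, 1], [0, 0, 0, 0, 0, -0.03, 1]]

```text
t: 8.55
tcp_pos: [0.5739, -0.3056, 0.1712]
tool_rot: [0.695, 0.719, -0.0, -0.003]
force: [0.7, -0.0, -0.6]
finger_gap: 1.002
gripper_force: 0.0
```

>>> servo_tool:
  rows:
    - [[0, 0, 0, 0, 0, -0.03, 1], [0, 0, 0, 0, 0, -0.03, 1], [0, 0, 0, 0, 0, -0.01, 1], [0, 0, 0, 0, 0, 0, 1], [0, 0, 0, 0, 0, 0, 1]]

```text
t: 8.97
tcp_pos: [0.575, -0.3064, 0.2425]
tool_rot: [0.695, 0.719, 0.0, 0.0]
force: [-0.9, 0.2, -0.6]
finger_gap: 0.998
gripper_force: 0.0
```

```bash
python3 - <<'E'
from h import *
delta(.458,.3625,.24,2)
c=manip.camera_info('wrist');cv2.imwrite('pics/w4.png',manip.snapshot('wrist'));np.save('w4.npy',dict(c),allow_pickle=True)
E
```

```text
t 8.9667 pos [ 0.575  -0.3064  0.2425] yaw 1.98 | wz -0.02 tx 0.6725 ty -0.0938 tz 0.0025
```

View pics/w4.png

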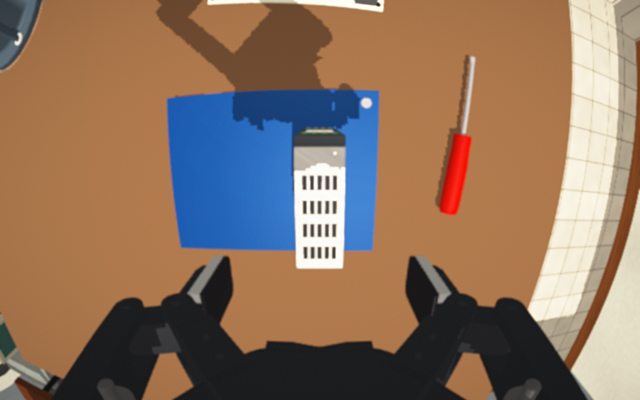

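The PS stands upright on the mat (293–345, 130–268). Next is the contactor.

>>> servo_tool:
  rows:
    - [[0, 0, 0, 0.02, -0.003, 0, 1], [0, 0, 0, 0.03, -0.004, 0, 1], [0, 0, 0, 0.038, -0.005, 0, 1], [0, 0, 0, 0.038, -0.005, 0, 1], [0, 0, 0, 0.038, -0.005, 0, 1], [0, 0, 0, 0.038, -0.005, 0, 1], [0, 0, 0, 0.038, -0.005, 0, 1], [0, 0, 0, 0.038, -0.005, 0, 1]]

```text
t: 9.68
tcp_pos: [0.5265, -0.0279, 0.2399]
tool_rot: [0.695, 0.719, -0.001, -0.002]
force: [-0.1, 1.2, 0.4]
finger_gap: 1.003
gripper_force: 0.0
```

>>> servo_tool:
  rows:
    - [[0, 0, 0, 0.038, -0.006, 0, 1], [0, 0, 0, 0.038, -0.006, 0, 1], [0, 0, 0, 0.038, -0.006, 0, 1], [0, 0, 0, 0.038, -0.006, 0, 1], [0, 0, 0, 0.038, -0.006, 0, 1], [0, 0, 0, 0.038, -0.006, 0, 1], [0, 0, 0, 0.038, -0.005, 0, 1], [0, 0, 0, 0.038, -0.005, 0, 1]]

```text
t: 10.35
tcp_pos: [0.47, 0.2736, 0.2398]
tool_rot: [0.695, 0.719, -0.002, -0.001]
force: [1.6, -0.7, 0.6]
finger_gap: 1.001
gripper_force: 0.0
```

>>> servo_tool:
  rows:
    - [[0, 0, 0, 0.038, -0.005, 0, 1], [0, 0, 0, 0.03, -0.004, 0, 1], [0, 0, 0, 0.02, -0.002, 0, 1], [0, 0, 0, 0.007, 0, 0, 1], [0, 0, 0, 0, 0, 0, 1], [0, 0, 0, 0, 0, 0, 1], [0, 0, 0, 0, 0, 0, 1]]

```text
t: 10.93
tcp_pos: [0.4577, 0.3653, 0.2413]
tool_rot: [0.695, 0.719, -0.001, -0.0]
force: [0.0, 0.2, -0.1]
finger_gap: 1.002
gripper_force: 0.0
```

```bash
python3 - <<'E'
from h import *
delta(.458,.3625,.108,2)
c=manip.camera_info('wrist');im=manip.snapshot('wrist');cv2.imwrite('pics/w5.png',im);np.save('w5.npy',dict(c),allow_pickle=True)
E
```

```text
t 10.9333 pos [0.4577 0.3653 0.2413] yaw 1.91 | wz -0.09 tx -0.0028 ty 0.0002 tz 0.1333
```

View pics/w5.png

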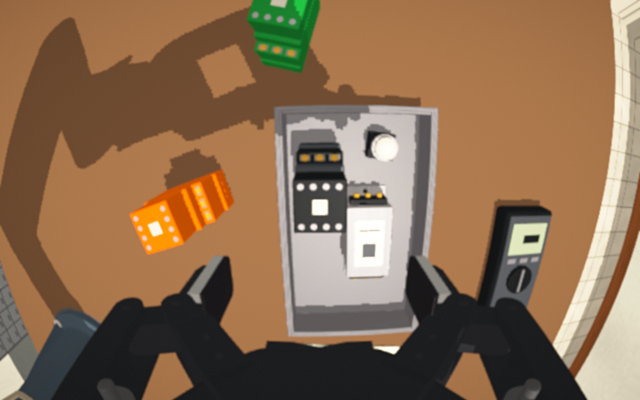

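The contactor's aux top is at (294–346, 173–232), white square at (320,207), centred between the fingers. The filter can is at (347–390, 197–277).

```bash
python3 - <<'E'
from h import *
c=np.load('w5.npy',allow_pickle=True).item()
g=cv2.cvtColor(cv2.imread('pics/w5.png'),cv2.COLOR_BGR2GRAY).astype(int)
m=(g>150);m[:198]=0;m[217:]=0;m[:,:309]=0;m[:,331:]=0
print('sq',rect('wrist',m,.124,c))
print('aux',cast('wrist',[[294.5,200],[346,200],[320,173],[320,232]],.124,c).round(4)[:,:2])
E
```

```text
sq ((458.2453918457031, 363.6249694824219), (12.254962921142578, 12.702701568603516), 1.9035483598709106)
aux [[0.4379 0.3685]
 [0.4795 0.3699]
 [0.4577 0.3912]
 [0.4594 0.3415]]
```

>>> servo_tool:
  rows:
    - [[0, 0, 0, -0.003, 0, 0.02, 1], [0, 0, 0, 0, 0, 0.03, 1], [0, 0, 0, 0, 0, 0.03, 1], [0, 0, 0, 0, 0, 0.01, 1], [0, 0, 0, 0, 0, 0, 1], [0, 0, 0, 0, 0, 0, 1]]

```text
t: 11.48
tcp_pos: [0.4584, 0.3632, 0.1524]
tool_rot: [0.695, 0.719, -0.0, -0.0]
force: [0.1, 0.0, 0.4]
finger_gap: 0.999
gripper_force: 0.0
```

>>> servo_tool:
  rows:
    - [[0, 0, 0, 0, 0, 0.02, 1], [0, 0, 0, 0, 0, 0.018, 1], [0, 0, 0, 0, 0, 0.006, 1], [0, 0, 0, 0, 0, 0, 1], [0, 0, 0, 0, 0, 0, 1], [0, 0, 0, 0, 0, 0, -1], [0, 0, 0, 0, 0, 0, -1], [0, 0, 0, 0, 0, 0, -1]]
  squeeze: 60

```text
t: 12.15
tcp_pos: [0.4584, 0.3642, 0.1092]
tool_rot: [0.695, 0.719, 0.001, 0.0]
force: [-0.0, 1.0, -0.9]
finger_gap: 0.603
gripper_force: 0.0
```

>>> servo_tool:
  rows:
    - [[0, 0, 0, 0, 0, 0, -1], [0, 0, 0, 0, 0, 0, -1], [0, 0, 0, 0, 0, 0, -1], [0, 0, 0, 0, 0, 0, -1], [0, 0, 0, 0, 0, 0, -1], [0, 0, 0, 0, 0, 0, -1]]

```text
t: 12.65
tcp_pos: [0.4583, 0.3642, 0.1092]
tool_rot: [0.695, 0.719, 0.001, 0.0]
force: [-0.7, -0.7, 6.2]
finger_gap: 0.507
gripper_force: 62.6
```

```bash
python3 - <<'E'
from h import *
delta(.455,-.306,.23,2)
E
```

```text
t 12.65 pos [0.4583 0.3642 0.1092] yaw 1.99 | wz -0.01 tx -0.6697 ty -0.0265 tz -0.1208
```

>>> servo_tool:
  rows:
    - [[0, 0, 0, 0, 0, -0.006, -1], [0, 0, 0, 0, 0, -0.015, -1], [0, 0, 0, 0, 0, -0.025, -1], [0, 0, 0, 0, 0, -0.025, -1], [0, 0, 0, 0, 0, -0.025, -1], [0, 0, 0, 0, 0, -0.018, -1], [0, 0, 0, -0.01, 0, -0.006, -1], [0, 0, 0, -0.02, 0, 0, -1]]

```text
t: 13.32
tcp_pos: [0.4595, 0.3351, 0.2296]
tool_rot: [0.694, 0.72, 0.002, 0.001]
force: [0.3, -0.0, -4.6]
finger_gap: 0.507
gripper_force: 62.0
```

>>> servo_tool:
  rows:
    - [[0, 0, 0, -0.03, 0, 0, -1], [0, 0, 0, -0.034, -0.002, 0, -1], [0, 0, 0, -0.034, -0.002, 0, -1], [0, 0, 0, -0.034, -0.002, 0, -1], [0, 0, 0, -0.034, -0.002, 0, -1], [0, 0, 0, -0.034, -0.002, 0, -1], [0, 0, 0, -0.034, -0.002, 0, -1], [0, 0, 0, -0.034, -0.002, 0, -1]]

```text
t: 13.98
tcp_pos: [0.4522, 0.0636, 0.227]
tool_rot: [0.695, 0.719, -0.001, -0.001]
force: [0.8, -1.1, -4.2]
finger_gap: 0.509
gripper_force: 61.9
```

>>> servo_tool:
  rows:
    - [[0, 0, 0, -0.034, -0.002, 0, -1], [0, 0, 0, -0.034, -0.002, 0, -1], [0, 0, 0, -0.034, -0.002, 0, -1], [0, 0, 0, -0.034, -0.002, 0, -1], [0, 0, 0, -0.034, -0.002, 0, -1], [0, 0, 0, -0.034, -0.002, 0, -1], [0, 0, 0, -0.034, 0, 0, -1], [0, 0, 0, -0.034, 0, 0, -1]]

```text
t: 14.65
tcp_pos: [0.4495, -0.2079, 0.2269]
tool_rot: [0.695, 0.719, -0.0, -0.002]
force: [0.4, -0.0, -3.9]
finger_gap: 0.51
gripper_force: 61.9
```

>>> servo_tool:
  rows:
    - [[0, 0, 0, -0.034, 0, 0, -1], [0, 0, 0, -0.034, 0, 0, -1], [0, 0, 0, -0.02, 0, 0, -1], [0, 0, 0, -0.01, 0, 0, -1], [0, 0, 0, 0, 0, 0, -1], [0, 0, 0, 0, 0, 0, -1], [0, 0, 0, 0, 0, 0, -1]]

```text
t: 15.23
tcp_pos: [0.454, -0.3024, 0.2274]
tool_rot: [0.694, 0.72, 0.0, -0.002]
force: [0.3, 0.7, -3.5]
finger_gap: 0.507
gripper_force: 61.9
```

```bash
python3 - <<'E'
from h import *
delta(.455,-.306,.1082,2)
E
```

```text
t 15.2333 pos [ 0.454  -0.3024  0.2274] yaw 2.03 | wz 0.03 tx -0.0037 ty 0.0009 tz 0.1192
```

>>> servo_tool:
  rows:
    - [[0, 0, 0, -0.003, 0, 0.01, -1], [0, 0, 0, 0, 0, 0.025, -1], [0, 0, 0, 0, 0, 0.03, -1], [0, 0, 0, 0, 0, 0.025, -1], [0, 0, 0, 0, 0, 0.015, -1], [0, 0, 0, 0, 0, 0.006, -1], [0, 0, 0, 0, 0, 0.003, -1], [0, 0, 0, 0, 0, 0.002, -1]]

```text
t: 15.9
tcp_pos: [0.4555, -0.3073, 0.1121]
tool_rot: [0.694, 0.72, 0.0, 0.0]
force: [-0.0, -0.1, -4.0]
finger_gap: 0.507
gripper_force: 61.8
```

>>> servo_tool:
  rows:
    - [[0, 0, 0, 0, 0, 0.0015, -1], [0, 0, 0, 0, 0, 0.001, -1], [0, 0, 0, 0, 0, 0.001, -1], [0, 0, 0, 0, 0, 0, -1], [0, 0, 0, 0, 0, 0, -1], [0, 0, 0, 0, 0, 0, -1]]

```text
t: 16.4
tcp_pos: [0.4552, -0.3078, 0.109]
tool_rot: [0.695, 0.719, -0.0, 0.0]
force: [0.1, 0.1, -4.1]
finger_gap: 0.507
gripper_force: 61.8
```

>>> servo_tool:
  rows:
    - [[0, 0, 0, 0, 0, 0.001, -1], [0, 0, 0, 0, 0, 0.0005, -1], [0, 0, 0, 0, 0, 0, -1], [0, 0, 0, 0, 0, 0, -1]]

```text
t: 16.73
tcp_pos: [0.4553, -0.308, 0.1082]
tool_rot: [0.695, 0.719, -0.0, 0.001]
force: [-1.6, -0.6, 4.4]
finger_gap: 0.505
gripper_force: 63.0
```

>>> servo_tool:
  rows:
    - [[0, 0, 0, 0, 0, 0, 1], [0, 0, 0, 0, 0, 0, 1], [0, 0, 0, 0, 0, 0, 1], [0, 0, 0, 0, 0, 0, 1], [0, 0, 0, 0, 0, 0, 1], [0, 0, 0, 0, 0, -0.01, 1], [0, 0, 0, 0, 0, -0.025, 1], [0, 0, 0, 0, 0, -0.03, 1]]

```text
t: 17.4
tcp_pos: [0.4541, -0.3066, 0.1716]
tool_rot: [0.695, 0.719, 0.0, -0.002]
force: [0.2, -0.9, 0.1]
finger_gap: 1.002
gripper_force: 0.0
```

>>> servo_tool:
  rows:
    - [[0, 0, 0, 0, 0, -0.03, 1], [0, 0, 0, 0, 0, -0.03, 1], [0, 0, 0, 0, 0, -0.01, 1], [0, 0, 0, 0.02, 0, 0, 1], [0, 0, 0, 0.03, 0.002, 0, 1], [0, 0, 0, 0.038, 0.005, 0, 1], [0, 0, 0, 0.038, 0.005, 0, 1], [0, 0, 0, 0.038, 0.005, 0, 1]]

```text
t: 18.07
tcp_pos: [0.4659, -0.1416, 0.2421]
tool_rot: [0.695, 0.719, 0.0, -0.0]
force: [0.5, -0.3, 0.5]
finger_gap: 0.998
gripper_force: 0.0
```

>>> servo_tool:
  rows:
    - [[0, 0, 0, 0.038, 0.005, 0, 1], [0, 0, 0, 0.038, 0.005, 0, 1], [0, 0, 0, 0.038, 0.005, 0, 1], [0, 0, 0, 0.038, 0.005, 0, 1], [0, 0, 0, 0.038, 0.005, 0, 1], [0, 0, 0, 0.038, 0.005, 0, 1], [0, 0, 0, 0.03, 0.004, 0, 1], [0, 0, 0, 0.02, 0.003, 0, 1]]

```text
t: 18.73
tcp_pos: [0.4931, 0.139, 0.2421]
tool_rot: [0.694, 0.72, 0.0, -0.0]
force: [0.0, -0.3, -0.3]
finger_gap: 0.998
gripper_force: 0.0
```

>>> servo_tool:
  rows:
    - [[0, 0, 0, 0.03, 0.007, 0, 1], [0, 0, 0, 0.03, 0.007, 0, 1], [0, 0, 0, 0.02, 0.005, 0, 1], [0, 0, 0, 0, 0, 0, 1], [0, 0, 0, 0, 0, 0, 1], [0, 0, 0, 0, 0, 0, 1]]

```text
t: 19.23
tcp_pos: [0.5093, 0.2161, 0.2418]
tool_rot: [0.695, 0.719, -0.001, -0.0]
force: [0.3, -1.3, -0.1]
finger_gap: 0.999
gripper_force: 0.0
```

```bash
python3 - <<'E'
from h import *
delta(.519,.30,.15,2)
cv2.imwrite('pics/t2.png',manip.snapshot('top'))
c=manip.camera_info('wrist');im=manip.snapshot('wrist');cv2.imwrite('pics/w6.png',im);np.save('w6.npy',dict(c),allow_pickle=True)
E
```

```text
t 19.2333 pos [0.5093 0.2161 0.2418] yaw 2.0 | wz 0.0 tx 0.0835 ty 0.0126 tz 0.0918
```

View pics/w6.png

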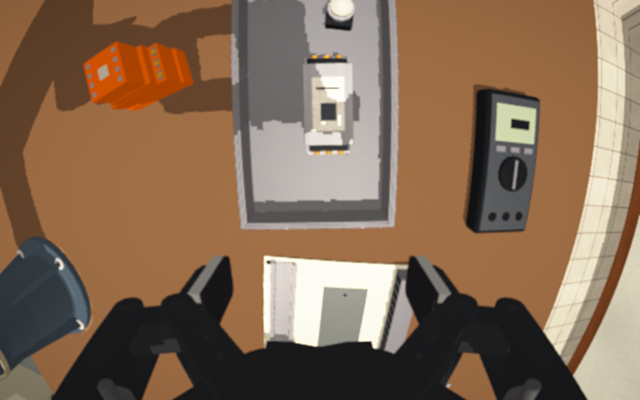

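The filter lies alone in the tray at (304–353, 57–153), with label dark square at (328,112). Measuring its edges.

```bash
python3 - <<'E'
from h import *
c=np.load('w6.npy',allow_pickle=True).item()
im=cv2.imread('pics/w6.png');g=cv2.cvtColor(im,cv2.COLOR_BGR2GRAY).astype(int)
for v in (70,85,130,143): print(v,g[v,298:360])
print('col',g[50:160,315])
m=np.zeros(g.shape,bool);m[100:124,318:340]=1
print('sq',rect('wrist',m&(g<90),.049,c))
cv2.imwrite('pics/w6c.png',cv2.resize(im[45:165,285:375],None,fx=4.5,fy=4.5,interpolation=cv2.INTER_CUBIC))
E
```

```text
70 [108 108 109 110 117 134 146 147 144 144 144 145 146 146 148 148 147 148
 160 183 201 215 222 223 223 222 219 220 220 220 221 222 222 220 221 223
 223 221 221 223 225 226 224 223 223 222 223 220 219 218 219 221 223 213
 193 178 174 174 175 175 175 175]
85 [109 109 107 108 113 130 143 146 144 143 143 143 149 170 192 204 208 207
 205 204 205 207 209 211 220 232 244 253 255 254 254 255 255 254 254 254
 255 255 254 254 254 254 253 253 253 249 238 227 223 222 224 225 226 219
 201 183 176 176 176 177 177 177]
130 [181 182 183 183 181 163 134 128 133 133 134 140 166 207 234 245 248 239
 213 195 193 192 191 192 190 186 186 188 189 189 188 189 190 190 188 186
 183 179 177 177 179 179 181 181 181 177 164 150 140 137 138 140 141 143
 149 166 182 188 186 187 186 186]
143 [184 184 184 184 183 179 182 198 215 220 222 225 227 229 230 229 229 228
 228 229 227 226 226 227 227 226 226 226 226 226 226 225 226 226 227 227
 229 230 230 230 231 232 233 221 180 141 133 133 130 128 154 201 227 230
 215 191 185 188 188 189 188 189]
col [173 173 165 147 146 169 188 174 111  52  39  44  68 119 162 176 177 175
 167 154 148 146 147 149 147 148 160 185 207 212 209 208 208 209 208 207
 203 191 185 194 206 209 210 209 209 207 207 205 207 208 210 210 210 210
 207 207 208 207 202 198 197 201 205 206 205 202 200 201 202 204 204 204
 205 205 206 205 203 200 206 228 239 231 223 227 228 228 227 228 227 228
 227 227 229 228 209 146  78  56  55  62  80 121 165 185 190 188 189 189
 190 189]
sq ((516.5670166015625, 291.5652160644531), (13.110740661621094, 15.338912010192871), 2.280759334564209)
```

View pics/w6c.png

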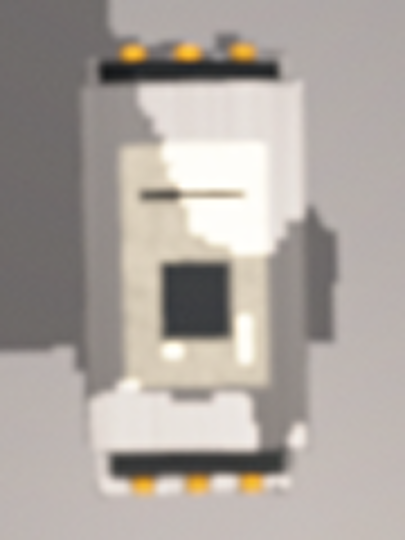

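```bash
python3 - <<'E'
from h import *
c=np.load('w6.npy',allow_pickle=True).item()
print(cast('wrist',[[302.7,70],[351.7,70],[302.7,85],[352,85],[303.5,130],[353,130],[328,62.5],[328.5,145.5]],.049,c).round(4)[:,:2])
g=cv2.cvtColor(cv2.imread('pics/t2.png'),cv2.COLOR_BGR2GRAY)
E
```

```text
[[0.4893 0.3335]
 [0.5384 0.3355]
 [0.4898 0.3179]
 [0.5392 0.3199]
 [0.492  0.2719]
 [0.5422 0.2738]
 [0.5143 0.3421]
 [0.5179 0.2568]]
```

Filter centre is ≈ (0.5156, 0.2995), yaw 2.7°. Moving over it with the jaws narrowed to 0.8.

>>> servo_tool:
  rows:
    - [[0, 0, -0.7, 0.02, 0.002, 0, 0.6], [0, 0, 0, 0.03, 0.003, 0.01, 0.6], [0, 0, 0, 0.023, 0.003, 0.03, 0.6], [0, 0, 0, 0.01, 0.001, 0.03, 0.6], [0, 0, 0, 0, 0, 0.03, 0.6], [0, 0, 0, 0, 0, 0.01, 0.6], [0, 0, 0, 0, 0, 0, 0.6], [0, 0, 0, 0, 0, 0, 0.6]]

```text
t: 20.0
tcp_pos: [0.5157, 0.299, 0.1324]
tool_rot: [0.691, 0.723, -0.0, -0.0]
force: [0.4, 0.2, 0.1]
finger_gap: 0.799
gripper_force: 0.0
```

```bash
python3 - <<'E'
from h import *
delta(.5156,.2995,.035,2.7)
E
```

```text
t 20.0 pos [0.5157 0.299  0.1324] yaw 2.6 | wz -0.1 tx 0.0005 ty -0.0001 tz 0.0974
```

>>> servo_tool:
  rows:
    - [[0, 0, 0, 0, 0, 0.015, 0.6], [0, 0, 0, 0, 0, 0.025, 0.6], [0, 0, 0, 0, 0, 0.025, 0.6], [0, 0, 0, 0, 0, 0.015, 0.6], [0, 0, 0, 0, 0, 0.01, 0.6], [0, 0, 0, 0, 0, 0.007, 0.6], [0, 0, 0, 0, 0, 0, 0.6], [0, 0, 0, 0, 0, 0, 0.6]]

```text
t: 20.67
tcp_pos: [0.5163, 0.3, 0.0362]
tool_rot: [0.69, 0.723, 0.001, 0.0]
force: [-0.2, -0.3, 0.7]
finger_gap: 0.803
gripper_force: 0.0
```

>>> servo_tool:
  rows:
    - [[0, 0, 0, 0, 0, 0, -1], [0, 0, 0, 0, 0, 0, -1], [0, 0, 0, 0, 0, 0, -1], [0, 0, 0, 0, 0, 0, -1], [0, 0, 0, 0, 0, 0, -1], [0, 0, 0, 0, 0, 0, -1], [0, 0, 0, 0, 0, 0, -1], [0, 0, 0, 0, 0, 0, -1]]

```text
t: 21.33
tcp_pos: [0.5164, 0.3002, 0.0367]
tool_rot: [0.69, 0.724, 0.001, 0.001]
force: [0.1, -0.2, 6.7]
finger_gap: 0.578
gripper_force: 65.4
```

```bash
python3 - <<'E'
from h import *
delta(.5485,.003,.13,-.5)
E
```

```text
t 21.3333 pos [0.5164 0.3002 0.0367] yaw 2.7 | wz 3.2 tx -0.2984 ty 0.0181 tz -0.0933
```

>>> servo_tool:
  rows:
    - [[0, 0, 0, 0, 0, -0.006, -1], [0, 0, 0, 0, 0, -0.015, -1], [0, 0, 0, 0, 0, -0.025, -1], [0, 0, 0, 0, 0, -0.025, -1], [0, 0, 0, 0, 0, -0.025, -1], [0, 0, 0, 0, 0, -0.02, -1], [0, 0, 0, -0.01, 0, -0.008, -1], [0, 0, 0, -0.02, 0, 0, -1]]

```text
t: 22.0
tcp_pos: [0.5176, 0.2713, 0.1612]
tool_rot: [0.689, 0.724, 0.002, 0.001]
force: [0.4, -0.3, -5.4]
finger_gap: 0.575
gripper_force: 64.3
```

>>> servo_tool:
  rows:
    - [[0, 0, 0, -0.03, 0.001, 0, -1], [0, 0, 0, -0.034, 0.002, 0, -1], [0, 0, 0, -0.034, 0.002, 0, -1], [0, 0, 0, -0.034, 0.002, 0, -1], [0, 0, 0, -0.034, 0.002, 0, -1], [0, 0, 0, -0.034, 0.002, 0, -1], [0, 0, 0, -0.034, 0.002, 0, -1], [0, 0, 0, -0.034, 0.001, 0, -1]]

```text
t: 22.67
tcp_pos: [0.5419, 0.0008, 0.1581]
tool_rot: [0.69, 0.723, -0.001, -0.001]
force: [0.3, -0.2, -4.9]
finger_gap: 0.574
gripper_force: 64.3
```

>>> servo_tool:
  rows:
    - [[0, 0, 0, -0.034, 0, 0, -1], [0, 0, 0, -0.03, 0, 0, -1], [0, 0, 0, -0.02, 0, 0, -1], [0, 0, 1.6, -0.01, 0, 0, -1], [0, 0, 1.6, 0, 0, 0, -1], [0, 0, 0, 0, 0, 0, -1], [0, 0, 0, 0, 0, 0, -1]]

```text
t: 23.25
tcp_pos: [0.5465, -0.0904, 0.1584]
tool_rot: [0.71, 0.704, -0.0, -0.001]
force: [0.1, 0.2, -4.1]
finger_gap: 0.575
gripper_force: 64.3
```

```bash
python3 - <<'E'
from h import *
delta(.5485,.003,.05,-.5)
c=manip.camera_info('wrist');im=manip.snapshot('wrist');cv2.imwrite('pics/w7.png',im);np.save('w7.npy',dict(c),allow_pickle=True)
E
```

```text
t 23.25 pos [ 0.5465 -0.0904  0.1584] yaw -0.52 | wz -0.02 tx 0.0934 ty 0.0011 tz 0.1084
```

View pics/w7.png

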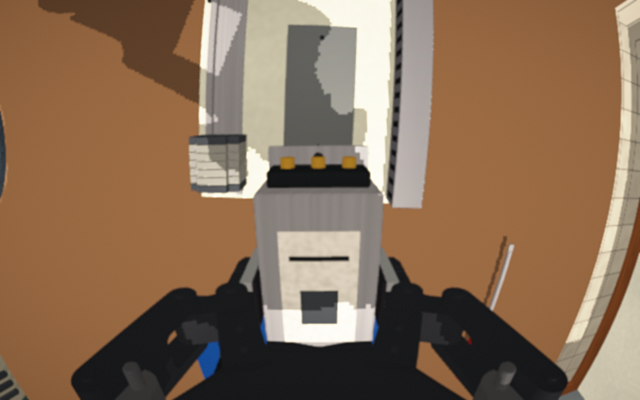

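The view shows the patch (286–356, 25–147) ahead, and the held filter's top (257–381) with its far end at v≈187.

```bash
python3 - <<'E'
from h import *
c=np.load('w7.npy',allow_pickle=True).item()
g=cv2.cvtColor(cv2.imread('pics/w7.png'),cv2.COLOR_BGR2GRAY).astype(int)
def edges(line,lo):
    d=np.abs(np.convolve(line,[1,1,0,-1,-1],'same'))[2:-2]
    return [(lo+2+i,int(d[i])) for i in range(1,len(d)-1) if d[i]>45 and d[i]>=d[i-1] and d[i]>d[i+1]]
for v in(40,60,90,120): print('row',v,edges(g[v,275:370],275))
for u in(295,310,340,350): print('col',u,edges(g[10:40,u],10))
for v in(200,220,250,280): print('frow',v,edges(g[v,245:395],245))
for u in(265,300,340,375): print('fcol',u,edges(g[140:250,u],140))
E
```

```text
row 40 [(287, 156), (323, 76), (356, 181)]
row 60 [(286, 167), (317, 84), (355, 177)]
row 90 [(285, 166), (323, 108), (354, 173)]
row 120 [(284, 169), (353, 161), (366, 116)]
col 295 [(24, 159)]
col 310 [(25, 152)]
col 340 [(26, 182)]
col 350 [(27, 198)]
frow 200 [(383, 221), (388, 320)]
frow 220 []
frow 250 [(278, 126), (359, 110)]
frow 280 [(252, 155), (260, 184), (280, 114), (358, 120), (378, 179), (385, 155)]
fcol 265 [(160, 118), (181, 235)]
fcol 300 [(145, 66), (164, 180), (187, 159), (231, 136)]
fcol 340 [(145, 74), (164, 188), (187, 149), (231, 137)]
fcol 375 [(185, 244)]
```

```bash
python3 - <<'E'
from h import *
c=np.load('w7.npy',allow_pickle=True).item()
P=cast('wrist',[[287,40],[356,40],[285.9,60],[355.2,60],[285,90],[354.2,90],[284,120],[353,120],[295,24],[350,27]],.004,c)[:,:2];print(P.round(4))
L,R=P[0:8:2],P[1:8:2]
a=[np.degrees(np.arctan(-np.polyfit(q[:,1],q[:,0],1)[0])) for q in(L,R)];print('yaw',a)
yf=P[8:,1].mean();print('centre est y',yf-.062,'x',np.interp(0,[0],[0])+ (np.polyval(np.polyfit(L[:,1],L[:,0],1),yf-.062)+np.polyval(np.polyfit(R[:,1],R[:,0],1),yf-.062))/2)
p,_,_,_=pose()
F=cast('wrist',[[257.5,220],[382,220],[260,280],[378.5,280],[300,187],[340,187]],p[2]+.0123,c)[:,:2]
print('filter',F.round(4),'rel',(F-p[:2]).round(4))
print('terminal end (z of flange)',cast('wrist',[[300,145],[340,145]],p[2]+.004-.0367,c).round(4))
E
```

```text
[[ 0.5196  0.0513]
 [ 0.5807  0.0508]
 [ 0.5186  0.0324]
 [ 0.5797  0.0319]
 [ 0.5175  0.0049]
 [ 0.5786  0.0043]
 [ 0.5161 -0.0222]
 [ 0.5775 -0.0228]
 [ 0.5268  0.0665]
 [ 0.5756  0.0633]]
yaw [np.float64(-2.674080093343916), np.float64(-2.509635739954544)]
centre est y 0.0028892556045577167 x 0.5479315882872868
filter [[ 0.5235 -0.0583]
 [ 0.5714 -0.0588]
 [ 0.5224 -0.0848]
 [ 0.5717 -0.0853]
 [ 0.5403 -0.0456]
 [ 0.555  -0.0457]] rel [[-0.0232  0.0318]
 [ 0.0247  0.0314]
 [-0.0244  0.0053]
 [ 0.0249  0.0049]
 [-0.0064  0.0445]
 [ 0.0083  0.0444]]
terminal end (z of flange) [[ 0.5378 -0.0341  0.1259]
 [ 0.5579 -0.0343  0.1259]]
```

Patch centre is ≈ (0.548, 0.003), yaw ≈ -2.5°. Moving over it.

>>> servo_tool:
  rows:
    - [[0, 0, 1, 0.01, 0, 0, -1], [0, 0, 1, 0.025, 0, 0, -1], [0, 0, 0, 0.03, 0.001, 0.01, -1], [0, 0, 0, 0.02, 0.001, 0.02, -1], [0, 0, 0, 0.008, 0, 0.025, -1], [0, 0, 0, 0, 0, 0.02, -1], [0, 0, 0, 0, 0, 0, -1], [0, 0, 0, 0, 0, 0, -1]]

```text
t: 23.97
tcp_pos: [0.5519, 0.0029, 0.0833]
tool_rot: [0.722, 0.692, -0.001, -0.001]
force: [-0.6, -0.5, -4.4]
finger_gap: 0.575
gripper_force: 64.1
```

```bash
python3 - <<'E'
from h import *
delta(.5478,.002,.0367,-2.5)
E
```

```text
t 23.9667 pos [0.5519 0.0029 0.0833] yaw -2.41 | wz 0.09 tx -0.0011 ty -0.0041 tz 0.0466
```

>>> servo_tool:
  rows:
    - [[0, 0, 0, -0.001, -0.004, 0.01, -1], [0, 0, 0, 0, 0, 0.015, -1], [0, 0, 0, 0, 0, 0.01, -1], [0, 0, 0, 0, 0, 0.005, -1], [0, 0, 0, 0, 0, 0.003, -1], [0, 0, 0, 0, 0, 0, -1], [0, 0, 0, 0, 0, 0, -1], [0, 0, 0, 0, 0, 0, -1]]

```text
t: 24.63
tcp_pos: [0.5495, 0.0008, 0.0418]
tool_rot: [0.723, 0.691, 0.0, 0.001]
force: [0.1, 0.2, -3.6]
finger_gap: 0.573
gripper_force: 64.3
```

```bash
python3 - <<'E'
from h import *
delta(.5478,.002,.0367,-2.5)
E
```

```text
t 24.6333 pos [0.5495 0.0008 0.0418] yaw -2.52 | wz -0.02 tx 0.0011 ty -0.0018 tz 0.0051
```

>>> servo_tool:
  rows:
    - [[0, 0, 0, 0.001, -0.0015, 0.002, -1], [0, 0, 0, 0, 0, 0.001, -1], [0, 0, 0, 0, 0, 0.001, -1], [0, 0, 0, 0, 0, 0.001, -1], [0, 0, 0, 0, 0, 0, -1], [0, 0, 0, 0, 0, 0, -1]]

```text
t: 25.13
tcp_pos: [0.5474, 0.0022, 0.0367]
tool_rot: [0.722, 0.691, 0.0, 0.0]
force: [-2.8, -0.0, 3.8]
finger_gap: 0.577
gripper_force: 65.0
```

It's seated. Release, rise and back off to look.

>>> servo_tool:
  rows:
    - [[0, 0, 0, 0, 0, 0, 0.5], [0, 0, 0, 0, 0, 0, 0.5], [0, 0, 0, 0, 0, 0, 0.5], [0, 0, 0, 0, 0, 0, 0.5], [0, 0, 0, 0, 0, -0.01, 0.5], [0, 0, 0, 0, 0, -0.025, 0.5], [0, 0, 0, 0, 0, -0.03, 0.6], [0, 0, 0, 0, 0, -0.035, 0.6]]

```text
t: 25.8
tcp_pos: [0.5464, 0.0022, 0.1366]
tool_rot: [0.722, 0.691, -0.001, -0.001]
force: [1.2, 0.3, 0.5]
finger_gap: 0.797
gripper_force: 0.0
```

>>> servo_tool:
  rows:
    - [[0, 0, 0, 0, 0, -0.035, 1], [0, 0, 0, -0.02, 0, -0.035, 1], [0, 0, 0, -0.03, 0, -0.02, 1], [0, 0, 0, -0.03, 0, 0, 1], [0, 0, 0, -0.02, 0, 0, 1], [0, 0, 0, 0, 0, 0, 1], [0, 0, 0, 0, 0, 0, 1], [0, 0, 0, 0, 0, 0, 1]]

```text
t: 26.47
tcp_pos: [0.5426, -0.0972, 0.2262]
tool_rot: [0.723, 0.691, 0.0, -0.001]
force: [0.4, 0.8, 0.3]
finger_gap: 0.996
gripper_force: 0.0
```

```bash
python3 - <<'E'
from h import *
delta(.5753,-.3067,.23,2)
c=manip.camera_info('wrist');im=manip.snapshot('wrist');cv2.imwrite('pics/w8.png',im);np.save('w8.npy',dict(c),allow_pickle=True)
cv2.imwrite('pics/w8c.png',cv2.resize(im[30:240,220:420],None,fx=2.8,fy=2.8,interpolation=cv2.INTER_CUBIC))
E
```

```text
t 26.4667 pos [ 0.5426 -0.0972  0.2262] yaw -2.53 | wz -4.53 tx -0.2078 ty 0.0419 tz -0.0038
```

View pics/w8c.png

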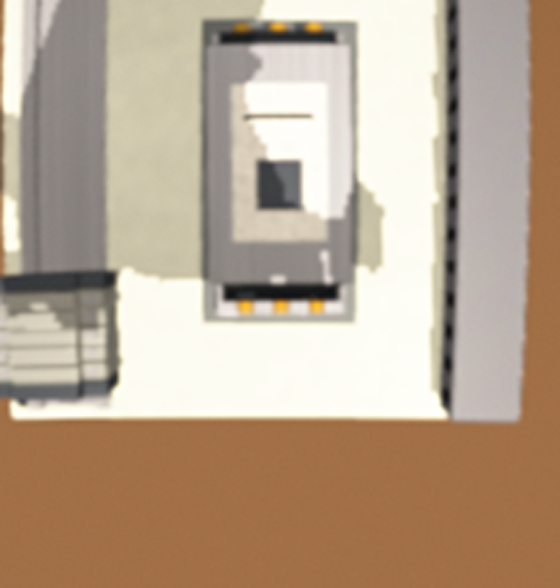

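The crop shows the filter square and centred on the patch, with the grey margin even left and right (≈12 px) and at both ends. Now I'll fetch the PS back.

>>> servo_tool:
  rows:
    - [[0, 0, 0, -0.02, 0.004, 0, 1], [0, 0, 0, -0.035, 0.007, 0, 1], [0, 0, 0, -0.035, 0.007, 0, 1], [0, 0, 0, -0.035, 0.007, 0, 1], [0, 0, 0, -0.035, 0.007, 0, 1], [0, 0, 0, -0.03, 0.006, 0, 1], [0, 0, -2.2, -0.018, 0.003, 0, 1], [0, 0, -2.3, 0, 0, 0, 1]]

```text
t: 27.18
tcp_pos: [0.5758, -0.3109, 0.2256]
tool_rot: [0.695, 0.719, -0.0, 0.001]
force: [0.9, -0.0, -0.0]
finger_gap: 1.003
gripper_force: 0.0
```

>>> servo_tool:
  rows:
    - [[0, 0, 0, 0, 0, 0, 1], [0, 0, 0, 0, 0, 0, 1], [0, 0, 0, 0, 0, 0, 1]]

```text
t: 27.43
tcp_pos: [0.5749, -0.3057, 0.2258]
tool_rot: [0.694, 0.72, 0.0, -0.001]
force: [0.2, 0.4, -1.2]
finger_gap: 0.998
gripper_force: 0.0
```

```bash
python3 - <<'E'
from h import *
delta(.5753,-.3067,.1077,1.96)
E
```

```text
t 27.4333 pos [ 0.5749 -0.3057  0.2258] yaw 2.03 | wz 0.07 tx -0.001 ty 0.0003 tz 0.1181
```

>>> servo_tool:
  rows:
    - [[0, 0, 0, -0.001, 0, 0.015, 1], [0, 0, 0, 0, 0, 0.03, 1], [0, 0, 0, 0, 0, 0.03, 1], [0, 0, 0, 0, 0, 0.025, 1], [0, 0, 0, 0, 0, 0.015, 1], [0, 0, 0, 0, 0, 0.003, 1], [0, 0, 0, 0, 0, 0, 1], [0, 0, 0, 0, 0, 0, 1]]

```text
t: 28.1
tcp_pos: [0.5757, -0.3081, 0.109]
tool_rot: [0.694, 0.72, 0.0, 0.001]
force: [0.3, -0.2, 0.3]
finger_gap: 1.006
gripper_force: 0.0
```

>>> servo_tool:
  rows:
    - [[0, 0, 0, 0, 0, 0, -1], [0, 0, 0, 0, 0, 0, -1], [0, 0, 0, 0, 0, 0, -1], [0, 0, 0, 0, 0, 0, -1], [0, 0, 0, 0, 0, 0, -1], [0, 0, 0, 0, 0, 0, -1], [0, 0, 0, 0, 0, 0, -1], [0, 0, 0, 0, 0, 0, -1]]
  squeeze: 60

```text
t: 28.77
tcp_pos: [0.5757, -0.3089, 0.1093]
tool_rot: [0.695, 0.719, 0.0, 0.001]
force: [1.2, 0.6, 5.4]
finger_gap: 0.461
gripper_force: 62.5
```

```bash
python3 - <<'E'
from h import *
delta(.4622,.246,.228,2.68)
E
```

```text
t 28.7667 pos [ 0.5757 -0.3089  0.1093] yaw 1.98 | wz -0.7 tx 0.5585 ty -0.0942 tz -0.1187
```

>>> servo_tool:
  rows:
    - [[0, 0, 0, 0, 0, -0.006, -1], [0, 0, 0, 0, 0, -0.015, -1], [0, 0, 0, 0, 0, -0.025, -1], [0, 0, 0, 0, 0, -0.025, -1], [0, 0, 0, 0, 0, -0.025, -1], [0, 0, 0, 0, 0, -0.018, -1], [0, 0, 0, 0.01, -0.001, -0.006, -1], [0, 0, 0, 0.02, -0.004, 0, -1]]

```text
t: 29.43
tcp_pos: [0.5699, -0.2806, 0.2293]
tool_rot: [0.696, 0.718, 0.0, 0.003]
force: [1.1, 0.4, -4.1]
finger_gap: 0.464
gripper_force: 61.6
```

>>> servo_tool:
  rows:
    - [[0, 0, 0, 0.03, -0.005, 0, -1], [0, 0, 0, 0.034, -0.006, 0, -1], [0, 0, 0, 0.034, -0.006, 0, -1], [0, 0, 0, 0.034, -0.006, 0, -1], [0, 0, 0, 0.034, -0.006, 0, -1], [0, 0, 0, 0.034, -0.006, 0, -1], [0, 0, 0, 0.034, -0.006, 0, -1], [0, 0, 0, 0.034, -0.006, 0, -1]]

```text
t: 30.1
tcp_pos: [0.51, -0.0099, 0.2265]
tool_rot: [0.695, 0.719, -0.001, -0.002]
force: [0.4, 1.2, -5.0]
finger_gap: 0.459
gripper_force: 61.5
```

>>> servo_tool:
  rows:
    - [[0, 0, 0, 0.034, -0.006, 0, -1], [0, 0, 0, 0.034, -0.006, 0, -1], [0, 0, 0, 0.034, -0.006, 0, -1], [0, 0, 0, 0.034, -0.006, 0, -1], [0, 0, 0, 0.034, -0.005, 0, -1], [0, 0, 0, 0.034, -0.005, 0, -1], [0, 0, 0, 0.03, -0.005, 0, -1], [0, 0, 0, 0.015, -0.003, 0, -1]]

```text
t: 30.77
tcp_pos: [0.4587, 0.2382, 0.2266]
tool_rot: [0.694, 0.72, -0.001, -0.002]
force: [-0.5, 0.2, -4.3]
finger_gap: 0.464
gripper_force: 61.5
```

>>> servo_tool:
  rows:
    - [[0, 0, -0.7, 0, 0, 0, -1], [0, 0, 0, 0, 0, 0, -1], [0, 0, 0, 0, 0, 0, -1], [0, 0, 0, 0, 0, 0, -1]]

```text
t: 31.1
tcp_pos: [0.4616, 0.2341, 0.2275]
tool_rot: [0.691, 0.723, -0.001, -0.0]
force: [-0.5, -0.5, -5.2]
finger_gap: 0.463
gripper_force: 61.5
```

```bash
python3 - <<'E'
from h import *
delta(.4622,.2438,.1103,2.68)
E
```

```text
t 31.1 pos [0.4616 0.2341 0.2275] yaw 2.62 | wz -0.06 tx 0.0097 ty 0.001 tz 0.1172
```

>>> servo_tool:
  rows:
    - [[0, 0, 0, 0.005, 0.001, 0.01, -1], [0, 0, 0, 0.005, 0, 0.025, -1], [0, 0, 0, 0, 0, 0.025, -1], [0, 0, 0, 0, 0, 0.015, -1], [0, 0, 0, 0, 0, 0.005, -1], [0, 0, 0, 0, 0, 0, -1], [0, 0, 0, 0, 0, 0, -1], [0, 0, 0, 0, 0, 0, -1]]

```text
t: 31.77
tcp_pos: [0.4637, 0.2451, 0.149]
tool_rot: [0.691, 0.723, 0.001, 0.001]
force: [0.3, -0.4, -4.3]
finger_gap: 0.463
gripper_force: 61.6
```

```bash
python3 - <<'E'
from h import *
delta(.4622,.2438,.1103,2.68)
E
```

```text
t 31.7667 pos [0.4637 0.2451 0.149 ] yaw 2.65 | wz -0.03 tx -0.0012 ty -0.0016 tz 0.0387
```

>>> servo_tool:
  rows:
    - [[0, 0, 0, -0.001, -0.0015, 0.01, -1], [0, 0, 0, 0, 0, 0.015, -1], [0, 0, 0, 0, 0, 0.005, -1], [0, 0, 0, 0, 0, 0.003, -1], [0, 0, 0, 0, 0, 0.002, -1], [0, 0, 0, 0, 0, 0, -1], [0, 0, 0, 0, 0, 0, -1], [0, 0, 0, 0, 0, 0, -1]]

```text
t: 32.43
tcp_pos: [0.4616, 0.2441, 0.1137]
tool_rot: [0.69, 0.723, 0.001, 0.0]
force: [-0.2, -0.7, -4.5]
finger_gap: 0.463
gripper_force: 61.7
```

```bash
python3 - <<'E'
from h import *
delta(.4622,.2438,.1103,2.68)
E
```

```text
t 32.4333 pos [0.4616 0.2441 0.1137] yaw 2.69 | wz 0.01 tx -0.0004 ty 0.0006 tz 0.0034
```

>>> servo_tool:
  rows:
    - [[0, 0, 0, 0, 0.0005, 0.001, -1], [0, 0, 0, 0, 0, 0.001, -1], [0, 0, 0, 0, 0, 0.001, -1], [0, 0, 0, 0, 0, 0.0005, -1], [0, 0, 0, 0, 0, 0, -1], [0, 0, 0, 0, 0, 0, -1]]

```text
t: 32.93
tcp_pos: [0.4619, 0.2441, 0.1103]
tool_rot: [0.69, 0.723, 0.0, 0.0]
force: [-1.9, -0.3, 4.2]
finger_gap: 0.461
gripper_force: 62.9
```

>>> servo_tool:
  rows:
    - [[0, 0, 0, 0, 0, 0, 1], [0, 0, 0, 0, 0, 0, 1], [0, 0, 0, 0, 0, 0, 1], [0, 0, 0, 0, 0, 0, 1], [0, 0, 0, 0, 0, 0, 1], [0, 0, 0, 0, 0, -0.01, 1], [0, 0, 0, 0, 0, -0.025, 1], [0, 0, 0, 0, 0, -0.03, 1]]

```text
t: 33.6
tcp_pos: [0.4603, 0.2435, 0.1743]
tool_rot: [0.69, 0.723, -0.002, -0.001]
force: [0.4, -0.0, -0.2]
finger_gap: 0.999
gripper_force: 0.0
```

>>> servo_tool:
  rows:
    - [[0, 0, 0, 0, 0, -0.03, 1], [0, 0, 0, 0, 0, -0.03, 1], [0, 0, 0, -0.01, 0, -0.01, 1], [0, 0, 0, -0.025, 0, 0, 1], [0, 0, 0, -0.035, 0.001, 0, 1], [0, 0, 0, -0.038, 0.001, 0, 1], [0, 0, 0, -0.038, 0.002, 0, 1], [0, 0, 0, -0.038, 0.002, 0, 1]]

```text
t: 34.27
tcp_pos: [0.4755, 0.0587, 0.2447]
tool_rot: [0.69, 0.724, -0.0, -0.0]
force: [0.3, 0.6, 1.0]
finger_gap: 0.998
gripper_force: 0.0
```

>>> servo_tool:
  rows:
    - [[0, 0, 0, -0.038, 0.002, 0, 1], [0, 0, 0, -0.038, 0.002, 0, 1], [0, 0, 0, -0.038, 0.002, 0, 1], [0, 0, 0, -0.038, 0.002, 0, 1], [0, 0, 0, -0.038, 0.001, 0, 1], [0, 0, 0, -0.038, 0.001, 0, 1], [0, 0, 0, -0.038, 0.001, 0, 1], [0, 0, 0, -0.038, 0.001, 0, 1]]

```text
t: 34.93
tcp_pos: [0.5015, -0.2447, 0.2445]
tool_rot: [0.691, 0.723, -0.0, -0.0]
force: [0.3, 0.7, 0.1]
finger_gap: 1.003
gripper_force: 0.0
```

>>> servo_tool:
  rows:
    - [[0, 0, 0, -0.03, 0, 0, 1], [0, 0, 0, -0.02, 0, 0, 1], [0, 0, 0.7, -0.01, 0, 0, 1], [0, 0, 0, 0, 0, 0, 1], [0, 0, 0, 0, 0, 0, 1], [0, 0, 0, 0, 0, 0, 1]]

```text
t: 35.43
tcp_pos: [0.5048, -0.3008, 0.2444]
tool_rot: [0.694, 0.72, 0.0, -0.001]
force: [0.3, 0.1, -0.4]
finger_gap: 1.0
gripper_force: 0.0
```

```bash
python3 - <<'E'
from h import *
delta(.4553,-.308,.1082,2)
E
```

```text
t 35.4333 pos [ 0.5048 -0.3008  0.2444] yaw 2.04 | wz 0.04 tx -0.0054 ty -0.0497 tz 0.1362
```

>>> servo_tool:
  rows:
    - [[0, 0, 0, -0.002, -0.02, 0, 1], [0, 0, 0, -0.003, -0.02, 0.01, 1], [0, 0, 0, 0, -0.01, 0.025, 1], [0, 0, 0, 0, 0, 0.025, 1], [0, 0, 0, 0, 0, 0.015, 1], [0, 0, 0, 0, 0, 0, 1], [0, 0, 0, 0, 0, 0, 1], [0, 0, 0, 0, 0, 0, 1]]

```text
t: 36.1
tcp_pos: [0.4563, -0.3089, 0.1707]
tool_rot: [0.694, 0.72, 0.0, 0.001]
force: [0.1, 0.1, -1.1]
finger_gap: 0.999
gripper_force: 0.0
```

```bash
python3 - <<'E'
from h import *
delta(.4553,-.308,.1082,2)
E
```

```text
t 36.1 pos [ 0.4563 -0.3089  0.1707] yaw 2.07 | wz 0.07 tx 0.0009 ty -0.001 tz 0.0625
```

>>> servo_tool:
  rows:
    - [[0, 0, 0, 0.001, -0.001, 0.015, 1], [0, 0, 0, 0, 0, 0.025, 1], [0, 0, 0, 0, 0, 0.015, 1], [0, 0, 0, 0, 0, 0.007, 1], [0, 0, 0, 0, 0, 0, 1], [0, 0, 0, 0, 0, 0, 1]]

```text
t: 36.6
tcp_pos: [0.4552, -0.3087, 0.1085]
tool_rot: [0.695, 0.719, -0.0, 0.001]
force: [0.4, -0.5, -0.6]
finger_gap: 0.996
gripper_force: 0.0
```

>>> servo_tool:
  rows:
    - [[0, 0, 0, 0, 0, 0, -1], [0, 0, 0, 0, 0, 0, -1], [0, 0, 0, 0, 0, 0, -1], [0, 0, 0, 0, 0, 0, -1], [0, 0, 0, 0, 0, 0, -1], [0, 0, 0, 0, 0, 0, -1], [0, 0, 0, 0, 0, 0, -1], [0, 0, 0, 0, 0, 0, -1]]
  squeeze: 60

```text
t: 37.27
tcp_pos: [0.4552, -0.309, 0.1087]
tool_rot: [0.695, 0.719, -0.0, 0.001]
force: [0.5, 0.2, 6.7]
finger_gap: 0.509
gripper_force: 62.6
```

```bash
python3 - <<'E'
from h import *
delta(.4583,.3642,.228,1.99)
E
```

```text
t 37.2667 pos [ 0.4552 -0.309   0.1087] yaw 1.99 | wz -0.0 tx 0.6726 ty 0.0265 tz -0.1193
```

The PS is now in the way in the tray, so lift higher (0.165) before travelling.

>>> servo_tool:
  rows:
    - [[0, 0, 0, 0, 0, -0.006, -1], [0, 0, 0, 0, 0, -0.015, -1], [0, 0, 0, 0, 0, -0.03, -1], [0, 0, 0, 0, 0, -0.035, -1], [0, 0, 0, 0, 0, -0.035, -1], [0, 0, 0, 0, 0, -0.025, -1], [0, 0, 0, 0.01, 0, -0.015, -1], [0, 0, 0, 0.02, 0, -0.004, -1]]

```text
t: 37.93
tcp_pos: [0.4547, -0.281, 0.2757]
tool_rot: [0.696, 0.719, -0.0, 0.004]
force: [0.1, -0.2, -3.8]
finger_gap: 0.508
gripper_force: 62.4
```

>>> servo_tool:
  rows:
    - [[0, 0, 0, 0.03, 0, 0, -1], [0, 0, 0, 0.034, 0.001, 0, -1], [0, 0, 0, 0.034, 0.001, 0, -1], [0, 0, 0, 0.034, 0.001, 0, -1], [0, 0, 0, 0.034, 0.001, 0, -1], [0, 0, 0, 0.034, 0.002, 0, -1], [0, 0, 0, 0.034, 0.002, 0, -1], [0, 0, 0, 0.034, 0.002, 0, -1]]

```text
t: 38.6
tcp_pos: [0.4526, -0.0083, 0.2721]
tool_rot: [0.695, 0.719, -0.001, -0.001]
force: [0.5, -0.2, -4.1]
finger_gap: 0.508
gripper_force: 62.3
```

>>> servo_tool:
  rows:
    - [[0, 0, 0, 0.034, 0.002, 0, -1], [0, 0, 0, 0.034, 0.002, 0, -1], [0, 0, 0, 0.034, 0.002, 0, -1], [0, 0, 0, 0.034, 0.002, 0, -1], [0, 0, 0, 0.034, 0.002, 0, -1], [0, 0, 0, 0.034, 0.002, 0, -1], [0, 0, 0, 0.034, 0.002, 0, -1], [0, 0, 0, 0.034, 0.002, 0, -1]]

```text
t: 39.27
tcp_pos: [0.4592, 0.2635, 0.2718]
tool_rot: [0.695, 0.719, -0.001, -0.001]
force: [1.0, -0.2, -4.1]
finger_gap: 0.503
gripper_force: 62.3
```

>>> servo_tool:
  rows:
    - [[0, 0, 0, 0.034, 0.002, 0, -1], [0, 0, 0, 0.034, 0, 0, -1], [0, 0, 0, 0.02, 0, 0, -1], [0, 0, 0, 0.01, 0, 0, -1], [0, 0, 0, 0, 0, 0, -1], [0, 0, 0, 0, 0, 0, -1], [0, 0, 0, 0, 0, 0, -1]]

```text
t: 39.85
tcp_pos: [0.4589, 0.3586, 0.2721]
tool_rot: [0.695, 0.719, -0.001, 0.0]
force: [0.2, -0.5, -3.9]
finger_gap: 0.509
gripper_force: 62.3
```

```bash
python3 - <<'E'
from h import *
delta(.4583,.3632,.1097,1.99)
E
```

```text
t 39.85 pos [0.4589 0.3586 0.2721] yaw 1.93 | wz -0.06 tx 0.0046 ty -0.0005 tz 0.1624
```

>>> servo_tool:
  rows:
    - [[0, 0, 0, 0.0045, 0, 0.01, -1], [0, 0, 0, 0, 0, 0.03, -1], [0, 0, 0, 0, 0, 0.03, -1], [0, 0, 0, 0, 0, 0.025, -1], [0, 0, 0, 0, 0, 0.015, -1], [0, 0, 0, 0, 0, 0.005, -1], [0, 0, 0, 0, 0, 0, -1], [0, 0, 0, 0, 0, 0, -1]]

```text
t: 40.52
tcp_pos: [0.4599, 0.3645, 0.158]
tool_rot: [0.695, 0.719, 0.0, 0.0]
force: [-0.1, -0.0, -3.6]
finger_gap: 0.5
gripper_force: 62.2
```

```bash
python3 - <<'E'
from h import *
delta(.4583,.3632,.1097,1.99)
E
```

```text
t 40.5167 pos [0.4599 0.3645 0.158 ] yaw 1.93 | wz -0.06 tx -0.0012 ty -0.0016 tz 0.0483
```

>>> servo_tool:
  rows:
    - [[0, 0, 0, -0.001, -0.0015, 0.01, -1], [0, 0, 0, 0, 0, 0.02, -1], [0, 0, 0, 0, 0, 0.01, -1], [0, 0, 0, 0, 0, 0.003, -1], [0, 0, 0, 0, 0, 0.002, -1], [0, 0, 0, 0, 0, 0, -1], [0, 0, 0, 0, 0, 0, -1], [0, 0, 0, 0, 0, 0, -1]]

```text
t: 41.18
tcp_pos: [0.4583, 0.364, 0.1134]
tool_rot: [0.695, 0.719, 0.001, 0.0]
force: [-0.4, 1.4, -4.3]
finger_gap: 0.505
gripper_force: 62.1
```

```bash
python3 - <<'E'
from h import *
delta(.4583,.3632,.1097,1.99)
E
```

```text
t 41.1833 pos [0.4583 0.364  0.1134] yaw 1.99 | wz -0.0 tx -0.0008 ty -0.0 tz 0.0037
```

>>> servo_tool:
  rows:
    - [[0, 0, 0, -0.0005, 0, 0.0015, -1], [0, 0, 0, 0, 0, 0.001, -1], [0, 0, 0, 0, 0, 0.001, -1], [0, 0, 0, 0, 0, 0.0005, -1], [0, 0, 0, 0, 0, 0, -1], [0, 0, 0, 0, 0, 0, -1]]

```text
t: 41.68
tcp_pos: [0.4579, 0.3634, 0.1097]
tool_rot: [0.695, 0.719, 0.0, 0.0]
force: [-1.5, -0.1, 5.9]
finger_gap: 0.509
gripper_force: 63.3
```

Seated. Release, rise to the first viewing pose height and check.

>>> servo_tool:
  rows:
    - [[0, 0, 0, 0, 0, 0, 1], [0, 0, 0, 0, 0, 0, 1], [0, 0, 0, 0, 0, 0, 1], [0, 0, 0, 0, 0, 0, 1], [0, 0, 0, 0, 0, 0, 1], [0, 0, 0, 0, 0, -0.01, 1], [0, 0, 0, 0, 0, -0.025, 1], [0, 0, 0, 0, 0, -0.03, 1]]

```text
t: 42.35
tcp_pos: [0.4565, 0.3624, 0.173]
tool_rot: [0.695, 0.719, -0.002, -0.001]
force: [0.5, -0.1, -1.3]
finger_gap: 1.002
gripper_force: 0.0
```

>>> servo_tool:
  rows:
    - [[0, 0, 0, 0, 0, -0.04, 1], [0, 0, 0, -0.01, -0.005, -0.04, 1], [0, 0, 0, -0.015, -0.01, -0.04, 1], [0, 0, 0, -0.01, -0.007, -0.035, 1], [0, 0, 0, 0, 0, 0, 1], [0, 0, 0, 0, 0, 0, 1], [0, 0, 0, 0, 0, 0, 1]]

```text
t: 42.93
tcp_pos: [0.437, 0.3281, 0.3268]
tool_rot: [0.695, 0.719, 0.0, -0.0]
force: [-0.3, 0.2, -0.9]
finger_gap: 0.996
gripper_force: 0.0
```

```bash
python3 - <<'E'
from h import *
print(pose())
c=manip.camera_info('wrist');im=manip.snapshot('wrist');cv2.imwrite('pics/w9.png',im)
g=cv2.cvtColor(im,cv2.COLOR_BGR2GRAY).astype(int)
m=(g>150);m[:130]=0;m[170:]=0;m[:,:325]=0;m[:,358:]=0
n,_,st,ce=cv2.connectedComponentsWithStats(m.astype('uint8'));print(st,ce.round(1))
a=cv2.imread('pics/w1.png')[75:300,295:435];b=im[75:300,295:435]
cv2.imwrite('pics/cmp.png',cv2.resize(np.hstack([a,b]),None,fx=2.6,fy=2.6,interpolation=cv2.INTER_CUBIC))
cv2.imwrite('pics/s9.png',manip.snapshot('side'))
E
```

```text
(array([0.43701472, 0.32805389, 0.32675448]), np.float64(1.9770316908774888), array([ 1.00826983e-04,  1.37526904e-04, -9.99999985e-01]), 42.9333)
[[     0      0    640    400 255689]
 [   325    133      3      5     14]
 [   333    133      5      5     22]
 [   353    133      5      5     20]
 [   334    145     13     13    164]
 [   325    164      4      6     17]
 [   333    164      5      6     24]
 [   343    164      5      6     25]
 [   352    164      6      6     25]] [[319.5 199.6]
 [325.9 134.9]
 [335.1 134.9]
 [355.  135.1]
 [340.  151. ]
 [326.2 166.6]
 [335.1 166.5]
 [345.  166.6]
 [354.4 166.6]]
```

View pics/cmp.png

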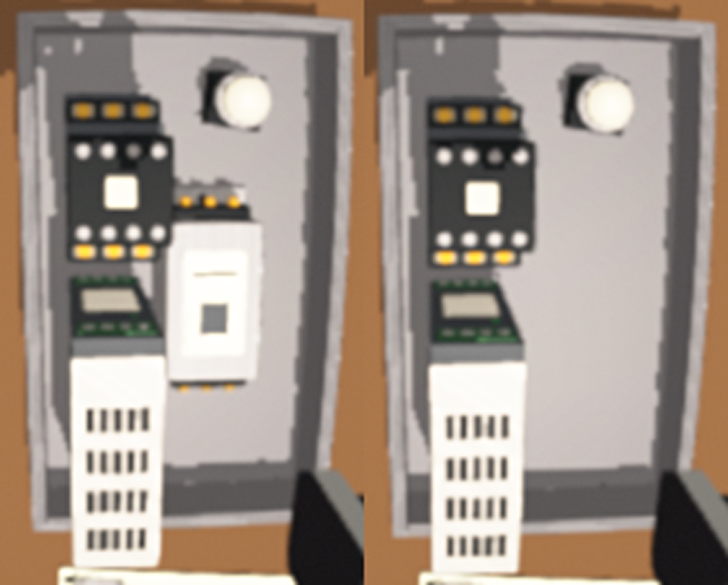

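Before and after match: contactor and PS stand in the same places relative to the tray and lamp, both upright, and the filter is gone from the tray. Handing in.

```bash
python3 -c "
from station import manip
print(manip.sign_off())"
```

```text
the job is handed in; nothing more can be done
None
```

The line filter lies centred and square on the bare-metal patch, the power supply and contactor stand back where they were in the tray as far as the before/after pictures show, and the job was handed in at about 43 s.

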